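Index the craft carousel and load the glue stick

ROBOT

A 6-joint arm with a two-finger parallel gripper is mounted at the origin on the work surface. World frame = base frame: x ahead of the robot, y to its left, z up, the work surface at z = 0. Lengths are in mm, angles in rad, forces in N, time in s.
With the tool pointing down it reaches from about 275 to 750 mm from the base axis. Payload 10.2 kg.
Tool frame: the origin (TCP) lies midway between the tips of the shut fingers; the grasp point (between the pads) lies 19 mm behind it; y points along the fingers, z is the direction in which the jaws open and shut, and the axes are right-handed (so a half turn about y gives the same grasp; the last joint's range is limited). The gripper opens to 85 mm and grips with 20 to 120 N. Pads are 22 mm wide; open, the fingers measure 114 mm over their backs; the gripper's body (76 mm by 85 mm) begins 54 mm behind the grasp point. The pads swing forward as they close: fully open they stand 13 mm farther back than shut.
Start: joints at [1.052, 0.313, 1.498, -0, 1.331, -0.223], TCP at [153.053, 502.201, 231.294] pointing down, gripper open.
Joint ranges: [-2.94, 2.94], [-0.97, 2.17], [0.19, 2.56], [-1.23, 4.37], [0.02, 3.11], [-2.88, 2.88]. Speed limits (rad/s): [2.39, 2.39, 3.01, 3.14, 3.14, 3.14].

INTERFACE

Orientations are given as a unit quaternion [w, x, y, z].
In Python, from rig import ctrl gives the robot as it stands.
- The arm moves only by the shell command python3 -m inch 'ROWS' [OPENING] [FORCE]. ROWS is JSON, one flat list of numbers, 6 for each row, row after row: the shift along the tool's x, y, z in cm, then the turn, a rotation vector about the tool's x, y, z in rad. A call has 1 to 8 rows; each row is the pose to reach, as a shift and turn from the pose commanded when the call began, along the tool's axes at that moment; what a row does not reach only later rows make up. A row lasts 1/12 s, in which the tool goes at most 41.7 mm and 7.16 degrees, less where a joint would pass 70% of its speed; a pose out of reach is approached as far as the arm can. A call with a gripper value outside its range is refused whole. OPENING is the gripper command: -1 is fully open, 1 is shut, values between are in proportion, set as the call begins (- or left out, the last holds). The fingers move at their own pace and stop on an object; FORCE is the grip in N (left out, the last holds). Time passes only in rows, so rows that repeat a pose let the fingers close. It gives the time, the measured TCP pose, the force and the opening at its end, in the units of the state.
- ctrl.sense(): the state, without advancing time (a new reading comes with each control period).
- ctrl.capture(name): name is "side" or "top" or "wrist"; returns the picture (420x560x3 uint8, red, green, blue); there is no depth.
- ctrl.get_calibration(name): a dict with "fx", "fy", "cx", "cy" (pixels), "world_to_cam" (4x4, takes a point from world to camera coordinates). Camera axes: x right, y down, z forward; pixel columns grow to the right and rows downward; lengths in mm; the calibration is good to about 2 mm. A picture is of the moment at which its call begins: read the wrist's pose just before it. get_calibration takes no time and is no camera call; for the wrist camera it gives the pose at the moment of the call.
- ctrl.finish_job(): hands the job in, once; it reports no verdict.
Trained networks look in the newest picture that a camera, given by its name, has taken for a name from the list of things; names that differ only in an ending like _2 or _b are one class to them, and where a whole thing is asked for, a point or a joint stands for the part that bears it (a point fixed in the world has none). Each returns a list of dicts, best first, with "score" (0 to 1); they miss things now and then, are a little off and sometimes report something else, mostly with a low value. They report only what shows in the picture. A call takes as long as a camera call. They do not tell look-alikes from the thing itself.
- ctrl.search_frame(thing, camera): "uv" ([column, row] in pixels, amid what is visible of it).
The state is a dict: "time_s": time; "joints": joint angles; "dq": joint speeds; "tau": joint torques, N m; "eef_pos": TCP position; "ee_rot": TCP orientation; "force": force on the tool from outside, world axes, zero at the start; "wrist_torque": the same for the moment, N m; "grip_width": opening from 0.0 (shut) to 1.0 (fully open).
Only numpy, scipy, OpenCV 4.12 (cv2) and the standard library are available. Lean on these libraries where they do the work, as an engineer would, in place of code of your own. Each camera call takes 0.05 s, during which the arm holds its last target.

TASK

Push the craft carousel round slowly and gently by one of its upright rim pegs, counter-clockwise seen from above, until the yellow tube faces the red tongue at the front and the brass pin at the back drops by itself and locks it; never push harder than about 20 N and do not touch the pin. Then lower the yellow glue stick upright into the yellow tube, fully down, without forcing or dropping it, and let go. Leave everything else on the table where it is.

Things in the scene. Friction and masses are not known exactly. Their poses are not given: they have to be found in the camera images.
- stand: Fixed white round base, 300 mm diameter, 12 mm thick. Origin on the turning axis at table height; its -x axis points to the front (red tongue), +x to the back, where a grey guide block holds the brass pin: 28 to 53 mm above the table, its inner end 119 mm from the axis. Position and yaw (13 degrees either way) vary.
- front (a point): Tip region of the red tongue on the stand's front: 172 mm from the turning axis along the stand's -x, 10 mm above the table.
- pocket (a point): Centre of the mouth of the yellow tube on the carousel, 71 mm above the table, 65 mm from the turning axis. Upright tube, 30 mm inside, 38 mm outside, 41 mm deep (floor 30 mm above the table). Three white tubes of the same size with fixed pens (tops up to 105 mm above the table) stand at 90, 180 and 270 degrees. Starts 40 to 109 degrees short of the front, to be turned counter-clockwise seen from above.
- peg (a point): Top centre of the wooden finger peg that leads the yellow tube by 45 degrees counter-clockwise: upright round peg, 12 mm diameter, 49 mm tall, top 75 mm above the table, 105 mm from the turning axis, fixed to the carousel. Three more like it stand every 90 degrees.
- pin_top (a point): Top centre of the loose brass locking pin (12 mm shaft, 24 mm head) in the guide block at the stand's back, 132 mm from the axis. It rides on the disc rim with its top 74 mm above the table; dropped into the notch its top is at 65 mm and the carousel is locked. It may skip the notch if a peg is pushed faster than about 60 mm/s.
- glue_mid (a point): Centre, half-way up, of the upright loose glue stick with yellow body and white cap: 26 mm diameter, 95 mm tall, about 40 g, standing on the table to the right (-y) of the carousel. z axis along the stick.
- redglue_mid (a point): Centre of a glue stick of the same size, red with a black cap, standing near the yellow one; the two swap places. Leave it alone.
- tub: White plastic tub, 100 mm diameter, 85 mm tall, left of the carousel. Leave alone. Origin under its centre.
- tape: Cardboard tape ring, 90 mm diameter, 22 mm tall, lying to the left. Leave alone. Origin under its centre.
- stamp: Wooden stamp block, 35 x 35 x 40 mm, at the right. Leave alone. Origin under its centre.
- inkpad: Red ink pad, 75 x 110 x 20 mm, at the right. Leave alone. Origin under its centre.
- cup: Green cup, 60 mm diameter, 50 mm tall, at the right, far. Leave alone. Origin under its centre.
- brush: Paint brush lying at the right, far. Leave alone.
- pin: The same brass pin; origin at the foot of its shaft, 48 mm below its top.
- carousel: Turning blue disc, 290 mm diameter, top 26 mm above the table; turns with steady friction, about 2 N at a peg, and stays where left. Origin on the axis at table height; -x axis to the yellow tube. A rim notch opposite that tube, off true by up to 8 degrees (hidden, differs each time), takes the pin: it locks up to 9 degrees before or past front, then is a hard stop.
- glue: The yellow glue stick; origin at the centre of its foot.
Not all that is in view belongs to the job. There is more than one size of the glue; the job needs the smaller.

How it is judged:
By the outcome, as a careful person would: the job done as asked, in the order asked, and still so for the second after the job is handed in, with the robot touching nothing.
It also fails if it takes over 72 s, if anything falls off the work surface, if the arm or the gripper's body presses on something with over 40 N, if the wrist force passes 120 N, or if a joint passes its speed limit or range.

## Working session

There is one attempt and no reset: what is moved stays moved. The work goes in short steps, Python scripts to look and compute and a shell command to move; the robot and the scene stay as the last step left them, time stands still between calls to the robot, and variables do not carry over. Pictures are saved under pics/ and viewed, and the job is handed in when it is done.

```bash
ls; mkdir -p pics; python3 - <<'E'
from rig import ctrl
import cv2,json
s=ctrl.sense();print(s)
for n in("side","top","wrist"):
    im=ctrl.capture(n);cv2.imwrite(f"pics/{n}0.png",im[:,:,::-1])
    c=ctrl.get_calibration(n);print(n,c)
    for t in("stand","front","pocket","peg","pin_top","glue_mid","redglue_mid"):
        try: print(t,[( [round(v) for v in d["uv"]],round(d["score"],2)) for d in ctrl.search_frame(t,n)[:4]])
        except Exception as e: print(t,e)
E
```

```text
pics
{'time_s': 0.0, 'joints': array([ 1.05160138e+00,  3.13467607e-01,  1.49842333e+00,  2.18787458e-05,
        1.33099269e+00, -2.23406179e-01]), 'dq': array([-0.0005001 ,  0.00060934,  0.00016482, -0.00203893,  0.00195908,
        0.00021218]), 'tau': array([ 4.01855423e-04, -4.12267900e+01, -2.59743690e+01, -1.04033415e-04,
        4.12818903e-03, -1.30165310e-05]), 'eef_pos': array([152.91769196, 501.97668078, 230.73123979]), 'ee_rot': array([-0.69896467,  0.69980986, -0.10437071,  0.1040255 ]), 'force': array([ 0.10620088, -0.27720141,  0.37600888]), 'wrist_torque': array([ 0.01415935,  0.01959934, -0.05145122]), 'grip_width': 0.9990716395373278}
side {'fx': 545.8317651179588, 'fy': 545.8317651179588, 'cx': 274.92233706201426, 'cy': 215.241032229136, 'world_to_cam': array([[ 8.73859287e-01, -4.85996779e-01,  1.33070104e-02,
        -4.69971479e+02],
       [-2.57324687e-01, -4.85565311e-01, -8.35470128e-01,
         1.84882695e+02],
       [ 4.12497214e-01,  7.26659108e-01, -5.49374725e-01,
         1.32798611e+03],
       [ 0.00000000e+00,  0.00000000e+00,  0.00000000e+00,
  
[... 842 characters left out ...]
0], 0.8), ([240, 158], 0.33)]
pin_top [([240, 157], 0.56)]
glue_mid [([365, 183], 0.51), ([336, 184], 0.42)]
redglue_mid [([354, 230], 0.55), ([396, 268], 0.15)]
wrist {'fx': 299.3921744396666, 'fy': 299.3921744396666, 'cx': 279.4712611306235, 'cy': 214.48072183918202, 'world_to_cam': array([[ 2.90297911e-01,  9.56935981e-01,  8.07168772e-04,
        -5.26318570e+02],
       [ 9.22962306e-01, -2.80214154e-01,  2.63857178e-01,
        -3.39036373e+01],
       [ 2.52720607e-01, -7.58522011e-02, -9.64561423e-01,
         3.77558216e+02],
       [ 0.00000000e+00,  0.00000000e+00,  0.00000000e+00,
         1.00000000e+00]])}
stand []
front []
pocket []
peg []
pin_top []
glue_mid []
redglue_mid []
```

View pics/side0.png

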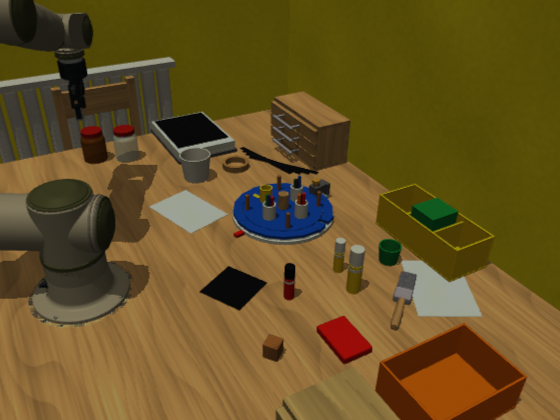

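```bash
python3 -c "
import cv2
a=cv2.imread('pics/top0.png');b=a[90:310,150:430];cv2.imwrite('pics/top0z.png',cv2.resize(b,None,fx=2.7,fy=2.7,interpolation=2))"
```

```text
(no output)
```

View pics/top0z.png

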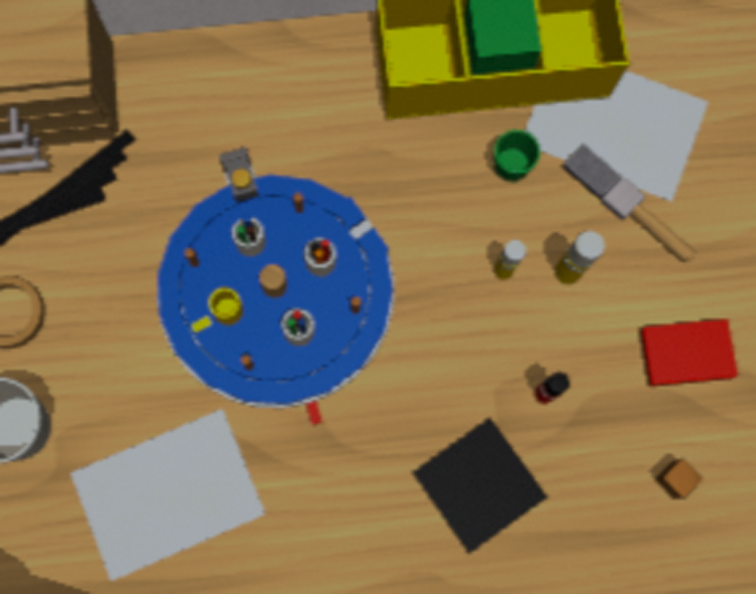

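The top view shows the carousel with its yellow tube at about (233,203), the leading peg at (241,224), the tongue at (266,243) and the pin at (239,156).

Things that could be taken for the yellow glue stick:
- small yellow stick with white cap, (338,186)
- big yellow stick with white cap, (364,185)
- red stick with black cap, (354,233)

I choose the small yellow one at (338,186).

```bash
cat > h.py <<'E'
from rig import ctrl
import numpy as np, cv2
def bp(c,uv,z):
    M=c["world_to_cam"];R=M[:3,:3];t=M[:3,3];o=-R.T@t
    d=R.T@np.array([(uv[0]-c["cx"])/c["fx"],(uv[1]-c["cy"])/c["fy"],1.])
    return o+d*(z-o[2])/d[2]
def pj(c,p):
    q=c["world_to_cam"]@np.r_[p,1.];return np.array([c["fx"]*q[0]/q[2]+c["cx"],c["fy"]*q[1]/q[2]+c["cy"]])
E
python3 - <<'E'
from h import *
c=ctrl.get_calibration("top");a=cv2.imread("pics/top0.png")
zz=lambda u,v:(150+(u+.5)/2.7-.5,90+(v+.5)/2.7-.5)
b=a.astype(int);m=((b[:,:,0]>90)&(b[:,:,0]-b[:,:,2]>50)&(b[:,:,1]<110)).astype(np.uint8)
cs,_=cv2.findContours(m,0,1);k=max(cs,key=cv2.contourArea)
h=cv2.convexHull(k)[:,0].astype(float)
P=np.array([bp(c,p,26)[:2] for p in h])
from scipy.optimize import least_squares
r=least_squares(lambda x:np.hypot(*(P-x[:2]).T)-x[2],[500,50,145],loss='soft_l1');print("disc",r.x)
C=r.x[:2]
for n,u,v,z in[("knob",272,278,75),("pocket",226,301,71),("peg",247,358,75),("peg2",356,300,75),("peg3",298,199,75),("peg4",190,255,75),("w1",298,318,71),("w2",321,249,71),("w3",248,230,71),("front",316,420,12),("frontin",310,404,12),("pin",241,176,74),("glue",514,250,95),("gluefoot",504,274,0),("big",590,245,120),("red",556,382,95)]:
    p=bp(c,zz(u,v),z);d=p[:2]-C;print(n,np.round(zz(u,v)),p.round(),"r",round(np.hypot(*d)),"ang",round(np.degrees(np.arctan2(d[1],d[0])),1))
cs=ctrl.get_calibration("side")
for n,uv,z in[("glue top",(340,240),95),("glue foot",(339,271),0),("glue_mid",(339,256),47)]:print(n,bp(cs,uv,z).round())
E
python3 -c "
import cv2
a=cv2.imread('pics/side0.png');cv2.imwrite('pics/s0z.png',cv2.resize(a[170:310,220:420],None,fx=4,fy=4,interpolation=2))"
```

```text
disc [595.70858106  64.44315864 145.69319609]
knob [250. 193.] [594.  65.  75.] r 2 ang 167.8
pocket [233. 201.] [573. 122.  71.] r 62 ang 111.7
peg [241. 222.] [500. 103.  75.] r 103 ang 157.9
peg2 [282. 201.] [556. -32.  75.] r 105 ang -112.1
peg3 [260. 163.] [690.  24.  75.] r 102 ang -23.3
peg4 [220. 184.] [633. 160.  75.] r 103 ang 68.7
w1 [260. 207.] [543.  39.  71.] r 59 ang -154.0
w2 [269. 182.] [625.   3.  71.] r 68 ang -64.7
w3 [242. 175.] [658.  88.  71.] r 67 ang 21.0
front [267. 245.] [426.  30.  12.] r 173 ang -168.7
frontin [264. 239.] [446.  36.  12.] r 152 ang -169.2
pin [239. 155.] [727.  91.  74.] r 134 ang 11.3
glue [340. 182.] [ 592. -225.   95.] r 290 ang -90.7
gluefoot [336. 191.] [ 587. -227.    0.] r 292 ang -91.6
big [368. 180.] [ 582. -309.  120.] r 374 ang -92.1
red [356. 231.] [ 430. -251.   95.] r 356 ang -117.7
glue top [ 596. -226.   95.]
glue foot [ 598. -232.    0.]
glue_mid [ 596. -228.   47.]
```

View pics/s0z.png

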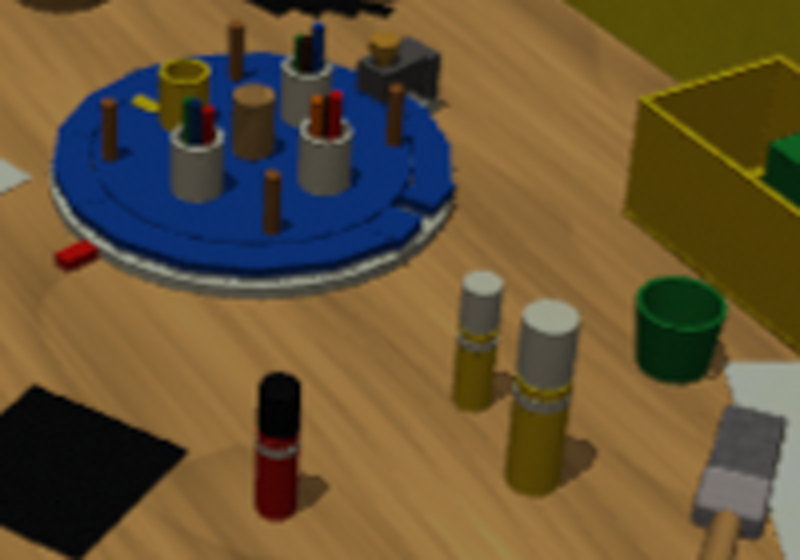

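```bash
cat >> h.py <<'E'
from scipy.spatial.transform import Rotation as Ro
def st():
    s=ctrl.sense();q=s["ee_rot"];R=Ro.from_quat([q[1],q[2],q[3],q[0]]).as_matrix();return s,R
E
python3 - <<'E'
from h import *
s,R=st();print(R.round(3))
c=ctrl.get_calibration("top");C=np.array([595.5,64.5])
zz=lambda u,v:(150+(u+.5)/2.7-.5,90+(v+.5)/2.7-.5)
for u,v in[(362,229),(366,227),(371,222),(374,228),(353,233)]:
    for z in(26,12):
        p=bp(c,zz(u,v),z);d=p[:2]-C;print((u,v,z),p.round(),round(np.hypot(*d)),round(np.degrees(np.arctan2(d[1],d[0])),1))
cs=ctrl.get_calibration("side")
for u,v in[(430,215),(412,205),(395,203),(418,220),(452,200)]:
    p=bp(cs,(220+u/4,170+v/4),26);d=p[:2]-C;print("side",(u,v),p.round(),round(np.hypot(*d)),round(np.degrees(np.arctan2(d[1],d[0])),1))
# push-angle plan
for phi in(157.5,237):
    f=np.radians(phi);t=np.array([-np.sin(f),np.cos(f)]);P=C+105*np.array([np.cos(f),np.sin(f)])-17*t
    print(phi,P.round(1),"tangent yaw",phi+90, t.round(2))
E
python3 -c "
import cv2
a=cv2.imread('pics/top0.png');cv2.imwrite('pics/t0z.png',cv2.resize(a[145:205,200:300],None,fx=7,fy=7,interpolation=2))"
```

```text
[[ 0.957 -0.     0.292]
 [-0.292 -0.     0.957]
 [-0.    -1.    -0.   ]]
(362, 229, 26) [658. -52.  26.] 132 -61.6
(362, 229, 12) [663. -53.  12.] 135 -60.2
(366, 227, 26) [660. -57.  26.] 138 -61.9
(366, 227, 12) [665. -58.  12.] 141 -60.5
(371, 222, 26) [666. -64.  26.] 147 -61.2
(371, 222, 12) [671. -65.  12.] 150 -59.9
(374, 228, 26) [658. -67.  26.] 146 -64.6
(374, 228, 12) [662. -68.  12.] 148 -63.3
(353, 233, 26) [654. -40.  26.] 120 -60.6
(353, 233, 12) [659. -41.  12.] 123 -59.1
side (430, 215) [669. -68.  26.] 152 -60.9
side (412, 205) [665. -52.  26.] 135 -59.1
side (395, 203) [656. -44.  26.] 124 -60.9
side (418, 220) [658. -69.  26.] 148 -64.9
side (452, 200) [694. -60.  26.] 158 -51.6
157.5 [505.  120.4] tangent yaw 247.5 [-0.38 -0.92]
237 [524.1 -14.3] tangent yaw 327 [ 0.84 -0.54]
```

View pics/t0z.png

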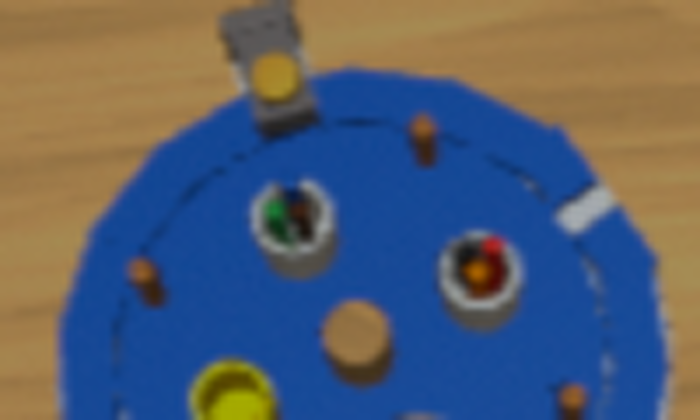

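The clock face of the disc reads well: the notch shows at about -61.5°, the pin at 11.3° and the tube at 112°, so about 73° of turn is needed. I move toward the lead peg, closing the gripper on the way.

```bash
python3 -m inch '[3.2,0.6,-1.9,0,0.119,0, 6.4,1.2,-3.8,0,0.238,0, 9.6,1.7,-5.6,0,0.357,0, 12.8,2.3,-7.5,0,0.476,0, 16,2.9,-9.4,0,0.595,0, 19.2,3.5,-11.3,0,0.714,0, 22.4,4,-13.2,0,0.833,0, 22.4,4,-13.2,0,0.833,0]' 1 40
python3 - <<'E'
from h import *
s,R=st();p=s["eef_pos"];print(p.round(1),s["joints"].round(2),R.round(3).tolist(),s["force"].round(1))
d=np.array([505,120.4,150])-p;print("tool delta cm",(R.T@d/10).round(2),"yaw",np.degrees(np.arctan2(R[1,0],R[0,0])))
E
```

```text
time_s: 1.87
eef_pos: [332.0, 306.8, 190.5]
ee_rot: [-0.595, 0.596, -0.381, 0.382]
force: [-1.1, 0.1, -1.2]
grip_width: 0.0
[332.  306.8 190.5] [ 0.49  0.19  1.77 -0.    1.18  0.06] [[0.417, -0.0, 0.909], [-0.909, -0.002, 0.417], [0.001, -1.0, -0.001]] [-1.1  0.1 -1.2]
tool delta cm [24.16  4.08  7.95] yaw -65.3390300717433
```

```bash
python3 -m inch '[3.5,0.6,1.1,0,0.118,0, 6.9,1.2,2.3,0,0.236,0, 10.4,1.7,3.4,0,0.353,0, 13.8,2.3,4.6,0,0.471,0, 17.3,2.9,5.7,0,0.589,0, 20.7,3.5,6.8,0,0.707,0, 24.2,4,8,0,0.824,0, 24.2,4,8,0,0.824,0]'
python3 - <<'E'
from h import *
s,R=st();p=s["eef_pos"];c=ctrl.get_calibration("wrist")
im=ctrl.capture("wrist");cv2.imwrite("pics/w1.png",im[:,:,::-1])
print(p.round(1),s["joints"].round(2),s["force"].round(1),"yaw",np.degrees(np.arctan2(R[1,0],R[0,0])))
for n,q in[("peg",(498.5,104.7,75)),("pocket",(571.5,125,71))]:print(n,pj(c,q).round())
E
```

```text
time_s: 2.53
eef_pos: [507.8, 122.2, 150.3]
ee_rot: [-0.393, 0.393, -0.587, 0.588]
force: [-0.6, 0.4, -0.4]
grip_width: 0.004
[507.8 122.2 150.3] [ 0.01  0.38  1.62 -0.    1.14  0.4 ] [-0.6  0.4 -0.4] yaw -112.45658883145721
peg [278. 249.]
pocket [358. 189.]
```

View pics/w1.png

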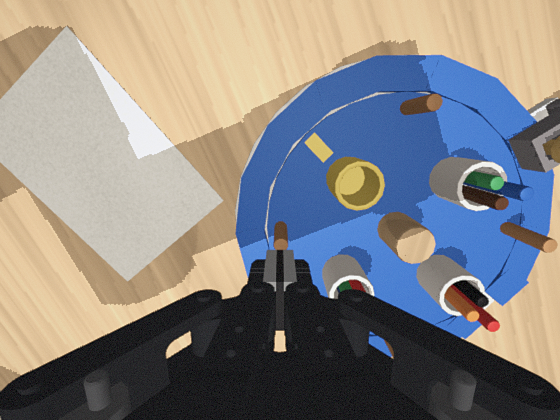

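```bash
python3 - <<'E'
from h import *
c=ctrl.get_calibration("wrist")
P=[]
for n,uv,z in[("pocket",(359,183),71),("peg4",(433,102),75),("w3",(484,186),71),("w2",(466,286),71),("peg3",(547,244),75),("ourpegbase",(280,226),26)]:
    print(n,bp(c,uv,z).round(1))
print("tcp uv",pj(c,ctrl.sense()["eef_pos"]).round())
a=bp(c,(359,183),71)[:2];b=bp(c,(466,286),71)[:2];print("centre from opposite tubes",(a+b)/2,np.hypot(*(a-b))/2,np.degrees(np.arctan2(*(a-b)[::-1])))
E
python3 -c "
import cv2
a=cv2.imread('pics/w1.png');cv2.imwrite('pics/w1z.png',cv2.resize(a[70:320,240:560],None,fx=2.4,fy=2.4,interpolation=2))"
```

```text
pocket [571.9 131.4  71. ]
peg4 [635.4 166.6  75. ]
w3 [657.9  94.1  71. ]
w2 [626.9  17.2  71. ]
peg3 [691.3  32.4  75. ]
ourpegbase [499.4 109.2  26. ]
tcp uv [281. 268.]
centre from opposite tubes [599.4030834   74.25880573] 63.3711803682682 115.69898469366375
```

View pics/w1z.png

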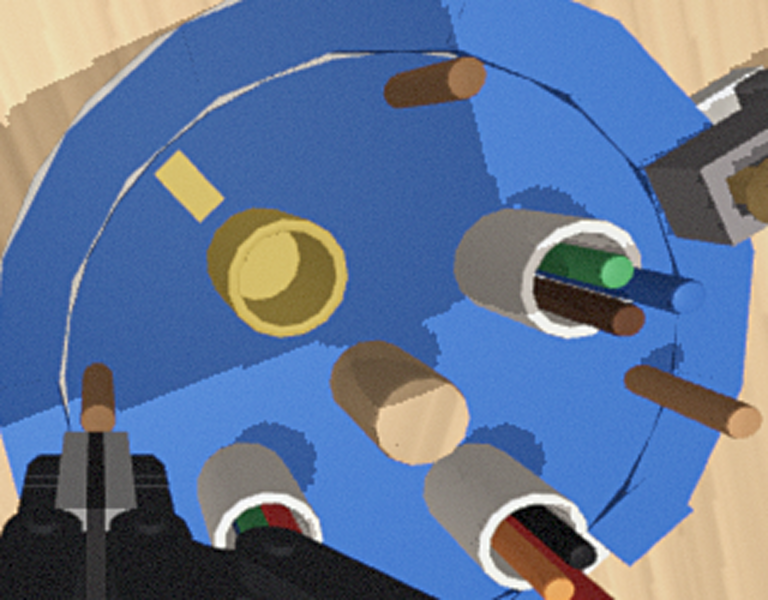

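```bash
python3 - <<'E'
from h import *
c=ctrl.get_calibration("wrist")
f=lambda u,v:(240+(u+.5)/2.4-.5,70+(v+.5)/2.4-.5)
Q={}
for n,uv,z in[("pocket",(288,276),71),("peg",(97,418),75),("peg4",(465,77),75),("w3",(581,279),71),("w2",(540,540),71),("peg3",(743,420),75),("w1",(262,548),71),("knob",(423,421),75)]:
    Q[n]=bp(c,f(*uv),z)[:2];print(n,Q[n].round(1))
from scipy.optimize import least_squares
m={"pocket":(65,0),"w1":(65,90),"w2":(65,180),"w3":(65,270),"peg":(105,45),"peg3":(105,225),"peg4":(105,315)}
def r(x):return np.concatenate([Q[n]-x[:2]-m[n][0]*np.array([np.cos(np.radians(m[n][1])+x[2]),np.sin(np.radians(m[n][1])+x[2])]) for n in m])
s=least_squares(r,[596,65,1.95]);print(s.x[:2],np.degrees(s.x[2]),s.fun.reshape(-1,2).round(1).tolist())
s,R=st();print(s["eef_pos"])
E
```

```text
pocket [572.  129.9]
peg [499.8 110. ]
peg4 [635.7 166.6]
w3 [656.4  94.8]
w2 [624.1   9.7]
peg3 [692.9  31.1]
w1 [534.2  42.7]
knob [597.   69.5]
[596.52847738  69.62435397] 112.98880074249834 [[0.9, 0.5], [-2.5, -1.6], [2.2, -0.1], [-0.0, -0.2], [0.6, 1.0], [-1.0, 0.8], [-0.2, -0.4]]
[505.97202577 124.1634117  150.55132424]
```

```bash
python3 -m inch '[-1,1,0,0,0,0, -1,3.5,0,0,0,0, -1,7,0,0,0,0, -1,10.6,0,0,0,0, -1,10.6,0,0,0,0]'
python3 - <<'E'
from h import *
s,R=st();p=s["eef_pos"];c=ctrl.get_calibration("wrist")
im=ctrl.capture("wrist");cv2.imwrite("pics/w2.png",im[:,:,::-1])
print(p.round(1),s["force"].round(1),"yaw",np.degrees(np.arctan2(R[1,0],R[0,0])))
im=ctrl.capture("side");cv2.imwrite("pics/s2.png",cv2.resize(im[150:290,200:400,::-1],None,fx=4,fy=4,interpolation=2))
E
```

```text
time_s: 3.0
eef_pos: [504.0, 136.9, 39.5]
ee_rot: [0.394, -0.4, 0.587, -0.583]
force: [-1.0, 0.5, -1.0]
grip_width: -0.001
[504.  136.9  39.5] [-1.   0.5 -1. ] yaw -111.72734177593668
```

View pics/w2.png

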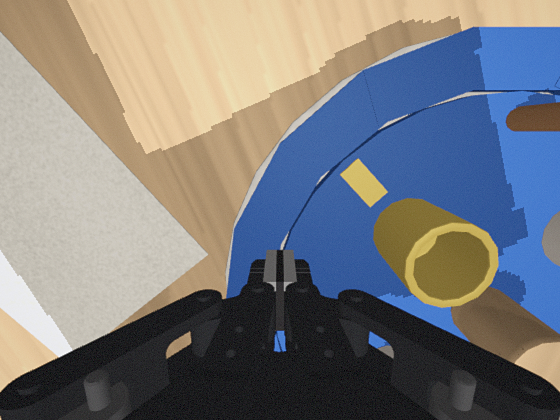

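View pics/s2.png

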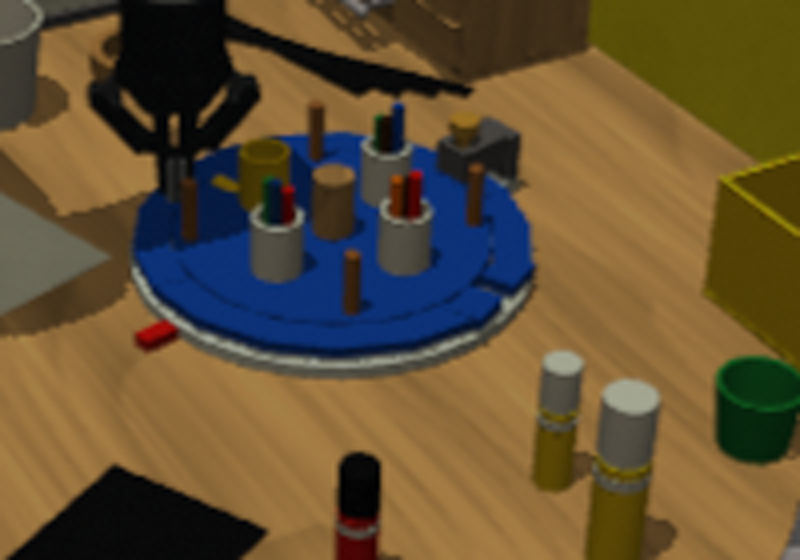

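```bash
python3 -m inch '[0,0,0,0,0,0, 0,0,0,0,0,0]'; python3 - <<'E'
from h import *
s,R=st();p=s["eef_pos"];print(p.round(1),s["joints"].round(4),s["dq"].round(3))
c=ctrl.get_calibration("wrist");print("pocket",bp(c,(451,264),71).round(1))
E
python3 -m inch '[0,0,0,0,0,0]'; 
```

```text
time_s: 3.27
eef_pos: [509.5, 136.0, 47.5]
ee_rot: [-0.397, 0.395, -0.585, 0.586]
force: [-0.3, -0.9, 0.1]
grip_width: -0.0
[509.5 136.   47.5] [0.0384 0.5366 1.6983 0.     0.9028 0.4195] [-0.008  0.001  0.006 -0.    -0.007 -0.001]
pocket [582.2 120.9  71. ]
time_s: 3.35
eef_pos: [509.3, 135.7, 47.1]
ee_rot: [-0.397, 0.395, -0.585, 0.586]
force: [-0.0, 0.2, 0.6]
grip_width: -0.005
```

```bash
python3 - <<'E'
from h import *
c=ctrl.get_calibration("wrist");s,R=st()
im=ctrl.capture("wrist");cv2.imwrite("pics/w3.png",cv2.resize(im[180:330,340:540,::-1],None,fx=4,fy=4,interpolation=2))
h=cv2.cvtColor(im,cv2.COLOR_RGB2HSV)
print(s["eef_pos"].round(1),s["dq"].round(3))
E
```

```text
[509.3 135.7  47.1] [-0.004  0.006  0.007 -0.001 -0.005 -0.001]
```

View pics/w3.png

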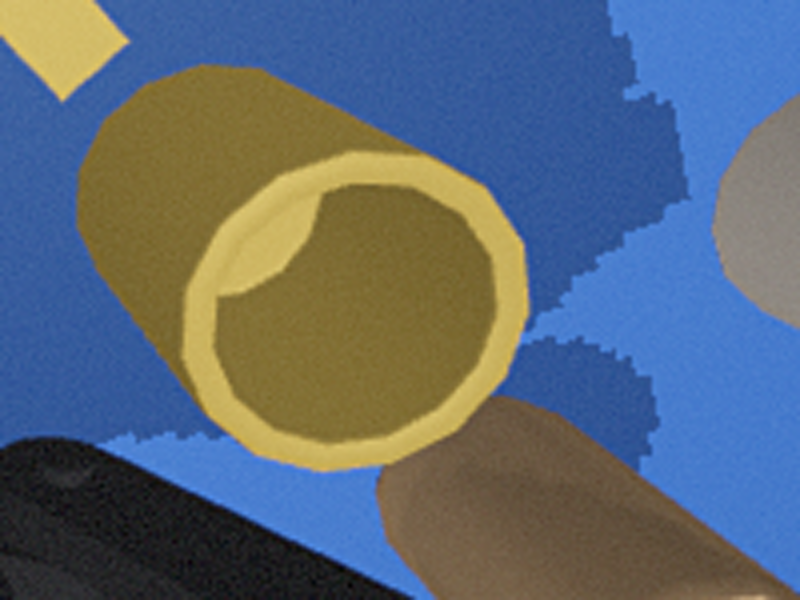

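```bash
python3 - <<'E'
from h import *
c=ctrl.get_calibration("wrist");s,R=st()
p=bp(c,(428.5,257.8),71);print(p.round(1))
for C in([595.7,64.4],[596.3,66.5]):
  d=p[:2]-C;print(np.hypot(*d),np.degrees(np.arctan2(*d[::-1])))
# rows of arc: tool pose rotating about centre
C=np.array([596.0,66.0]);phi=np.radians(157.8)
u=np.array([np.cos(phi),np.sin(phi)]);t=np.array([-u[1],u[0]])
e=s["eef_pos"][:2]-C
print("radial",e@u,"tang",e@t,"yaw want",np.degrees(phi)+90-360,np.degrees(np.arctan2(R[1,0],R[0,0])))
off=R.T@np.r_[C-s["eef_pos"][:2],0];print("centre in tool",off.round(1))
E
```

```text
[573.2 127.4  71. ]
66.91452556534803 109.66866884145954
65.15141345529729 110.78720279980794
radial 106.76765510957053 tang -31.585898554305416 yaw want -112.19999999999999 -111.86973675110255
centre in tool [ 32.2   0.2 106.6]
```

```bash
python3 -m inch '[0.2,0,0,0,0,0, 0.4,0,0,0,0,0, 0.6,0,0,0,0,0, 0.8,0,0,0,0,0, 1.0,0,0,0,0,0, 1.2,0,0,0,0,0, 1.35,0,0,0,0,0, 1.5,0,0,0,0,0]'
python3 - <<'E'
from h import *
s,R=st();print(s["eef_pos"].round(1),R.T@s["force"])
E
```

```text
time_s: 4.07
eef_pos: [502.8, 121.5, 45.3]
ee_rot: [0.396, -0.396, 0.586, -0.586]
force: [1.0, 3.3, 0.3]
grip_width: 0.001
[502.8 121.5  45.3] [-3.4063426  -0.26538463 -0.2640609 ]
```

Contact, 3.4 N on tool −x, as expected. I now follow the arc in 10° steps at about 28 mm/s.

```bash
python3 -m inch '[0.23,0,-0.03,0,-0.022,0, 0.47,0,-0.06,0,-0.044,0, 0.70,0,-0.09,0,-0.065,0, 0.94,0,-0.11,0,-0.087,0, 1.17,0,-0.12,0,-0.109,0, 1.41,0,-0.13,0,-0.131,0, 1.64,0,-0.13,0,-0.153,0, 1.88,0,-0.13,0,-0.175,0]'
cat > chk.py <<'E'
from h import *
s,R=st();C=np.array([596.0,66.0]);e=s["eef_pos"][:2]-C
print("r",np.hypot(*e).round(1),"ang",np.degrees(np.arctan2(e[1],e[0])).round(1)%360,"yaw",np.degrees(np.arctan2(R[1,0],R[0,0])).round(1),"Ftool",(R.T@s["force"]).round(1),"z",s["eef_pos"][2].round(1))
E
python3 chk.py
```

```text
time_s: 4.73
eef_pos: [494.5, 104.7, 45.3]
ee_rot: [0.446, -0.446, 0.549, -0.549]
force: [0.5, 2.5, -0.3]
grip_width: 0.0
r 108.6 ang 159.1 yaw -101.8 Ftool [-2.5  0.3 -0.1] z 45.3
```

```bash
python3 -m inch '[0.23,0,-0.03,0,-0.022,0, 0.47,0,-0.06,0,-0.044,0, 0.70,0,-0.09,0,-0.065,0, 0.94,0,-0.11,0,-0.087,0, 1.17,0,-0.12,0,-0.109,0, 1.41,0,-0.13,0,-0.131,0, 1.64,0,-0.13,0,-0.153,0, 1.88,0,-0.13,0,-0.175,0]'
python3 chk.py
python3 -m inch '[0.23,0,-0.03,0,-0.022,0, 0.47,0,-0.06,0,-0.044,0, 0.70,0,-0.09,0,-0.065,0, 0.94,0,-0.11,0,-0.087,0, 1.17,0,-0.12,0,-0.109,0, 1.41,0,-0.13,0,-0.131,0, 1.64,0,-0.13,0,-0.153,0, 1.88,0,-0.13,0,-0.175,0]'
python3 chk.py
```

```text
time_s: 5.4
eef_pos: [489.3, 86.5, 45.3]
ee_rot: [0.492, -0.492, 0.508, -0.508]
force: [-0.1, 2.9, 0.4]
grip_width: 0.0
r 108.6 ang 169.1 yaw -91.8 Ftool [-2.9 -0.4 -0.1] z 45.3
time_s: 6.07
eef_pos: [487.2, 67.8, 45.3]
ee_rot: [-0.535, 0.535, -0.463, 0.462]
force: [-1.7, 2.3, 0.8]
grip_width: 0.002
r 108.8 ang 179.1 yaw -81.7 Ftool [-2.5 -0.8 -1.3] z 45.3
```

```bash
python3 -m inch '[0.23,0,-0.03,0,-0.022,0, 0.47,0,-0.06,0,-0.044,0, 0.70,0,-0.09,0,-0.065,0, 0.94,0,-0.11,0,-0.087,0, 1.17,0,-0.12,0,-0.109,0, 1.41,0,-0.13,0,-0.131,0, 1.64,0,-0.13,0,-0.153,0, 1.88,0,-0.13,0,-0.175,0]'
python3 chk.py
python3 -m inch '[0.23,0,-0.03,0,-0.022,0, 0.47,0,-0.06,0,-0.044,0, 0.70,0,-0.09,0,-0.065,0, 0.94,0,-0.11,0,-0.087,0, 1.17,0,-0.12,0,-0.109,0, 1.41,0,-0.13,0,-0.131,0, 1.64,0,-0.13,0,-0.153,0, 1.88,0,-0.13,0,-0.175,0]'
python3 chk.py
python3 - <<'E'
from h import *
im=ctrl.capture("top");cv2.imwrite("pics/t4.png",cv2.resize(im[130:260,190:310,::-1],None,fx=4.5,fy=4.5,interpolation=2))
E
```

```text
time_s: 6.73
eef_pos: [488.4, 49.0, 45.2]
ee_rot: [-0.573, 0.573, -0.415, 0.414]
force: [-3.2, 2.8, 1.1]
grip_width: 0.001
r 109.0 ang 189.0 yaw -71.7 Ftool [-3.7 -1.1 -2.2] z 45.2
time_s: 7.4
eef_pos: [492.8, 30.7, 45.1]
ee_rot: [-0.607, 0.607, -0.363, 0.362]
force: [-3.7, 2.1, 0.8]
grip_width: -0.002
r 109.1 ang 198.9 yaw -61.7 Ftool [-3.6 -0.8 -2.2] z 45.1
```

View pics/t4.png

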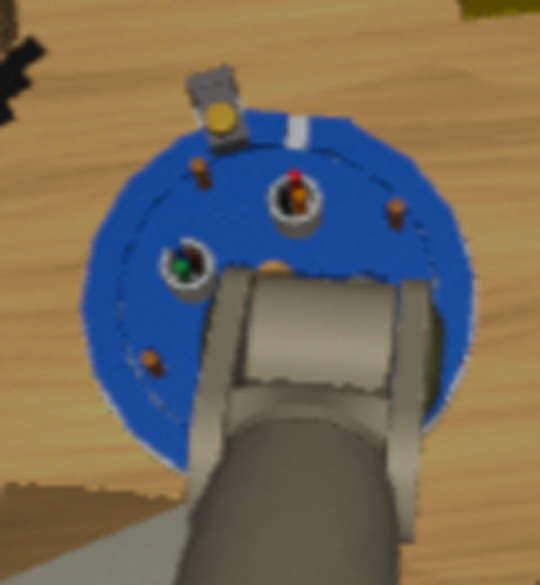

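```bash
python3 - <<'E'
from h import *
c=ctrl.get_calibration("top")
for u,v in[(297,120),(297,132),(297,145)]:
  p=bp(c,(190+(u+.5)/4.5-.5,130+(v+.5)/4.5-.5),24);d=p[:2]-[596,65.5];print(np.hypot(*d),np.degrees(np.arctan2(*d[::-1])))
E
```

```text
141.11977485826856 -11.561389076908574
131.52116606958865 -12.006836187570197
121.16545477087293 -12.567129313793737
```

```bash
python3 -m inch '[0.23,0,-0.03,0,-0.022,0, 0.47,0,-0.06,0,-0.044,0, 0.70,0,-0.09,0,-0.065,0, 0.94,0,-0.11,0,-0.087,0, 1.17,0,-0.12,0,-0.109,0, 1.41,0,-0.13,0,-0.131,0, 1.64,0,-0.13,0,-0.153,0, 1.88,0,-0.13,0,-0.175,0]'
python3 chk.py
python3 -m inch '[0.12,0,-0.02,0,-0.011,0, 0.23,0,-0.03,0,-0.022,0, 0.35,0,-0.05,0,-0.033,0, 0.47,0,-0.06,0,-0.044,0, 0.58,0,-0.08,0,-0.055,0, 0.70,0,-0.09,0,-0.065,0, 0.82,0,-0.1,0,-0.076,0, 0.94,0,-0.11,0,-0.087,0]'
python3 chk.py
python3 - <<'E'
from h import *
im=ctrl.capture("top");cv2.imwrite("pics/t5.png",cv2.resize(im[130:260,190:310,::-1],None,fx=4.5,fy=4.5,interpolation=2))
E
```

```text
time_s: 8.12
eef_pos: [500.5, 13.5, 45.0]
ee_rot: [-0.636, 0.637, -0.309, 0.307]
force: [-3.1, 0.8, 0.5]
grip_width: 0.001
r 109.0 ang 208.8 yaw -51.7 Ftool [-2.5 -0.5 -2. ] z 45.0
time_s: 8.78
eef_pos: [506.3, 5.3, 45.2]
ee_rot: [-0.649, 0.649, -0.28, 0.28]
force: [-2.1, 0.6, -2.0]
grip_width: -0.001
r 108.3 ang 214.1 yaw -46.7 Ftool [-1.8  2.  -1.1] z 45.2
```

View pics/t5.png

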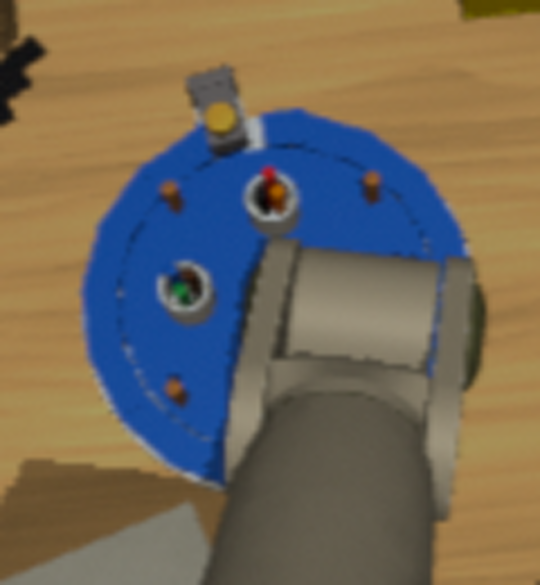

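```bash
python3 -m inch '[0.12,0,-0.02,0,-0.011,0, 0.23,0,-0.03,0,-0.022,0, 0.35,0,-0.05,0,-0.033,0, 0.47,0,-0.06,0,-0.044,0, 0.58,0,-0.08,0,-0.055,0]'
python3 chk.py
python3 -m inch '[0.12,0,-0.02,0,-0.011,0, 0.23,0,-0.03,0,-0.022,0]'
python3 chk.py
```

```text
time_s: 9.25
eef_pos: [509.8, 0.4, 45.3]
ee_rot: [-0.657, 0.657, -0.262, 0.262]
force: [-3.0, 0.8, -1.1]
grip_width: 0.001
r 108.3 ang 217.3 yaw -43.5 Ftool [-2.7  1.1 -1.5] z 45.3
time_s: 9.42
eef_pos: [511.2, -1.4, 45.3]
ee_rot: [-0.66, 0.66, -0.255, 0.255]
force: [-3.8, 1.1, -0.7]
grip_width: -0.005
r 108.3 ang 218.5 yaw -42.3 Ftool [-3.6  0.7 -1.7] z 45.3
```

```bash
python3 -m inch '[0.12,0,-0.02,0,-0.011,0, 0.23,0,-0.03,0,-0.022,0]'
python3 chk.py
python3 - <<'E'
from h import *
im=ctrl.capture("top");cv2.imwrite("pics/t6.png",cv2.resize(im[130:190,190:290,::-1],None,fx=6,fy=6,interpolation=2))
im=ctrl.capture("side");cv2.imwrite("pics/s6.png",cv2.resize(im[160:240,220:360,::-1],None,fx=5,fy=5,interpolation=2))
E
```

```text
time_s: 9.58
eef_pos: [512.7, -3.2, 45.3]
ee_rot: [-0.662, 0.662, -0.248, 0.248]
force: [-4.0, 0.7, -0.4]
grip_width: 0.003
r 108.3 ang 219.7 yaw -41.0 Ftool [-3.5  0.4 -2.1] z 45.3
```

View pics/t6.png

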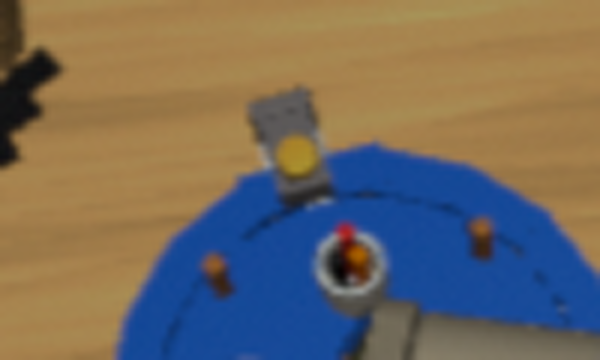

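View pics/s6.png

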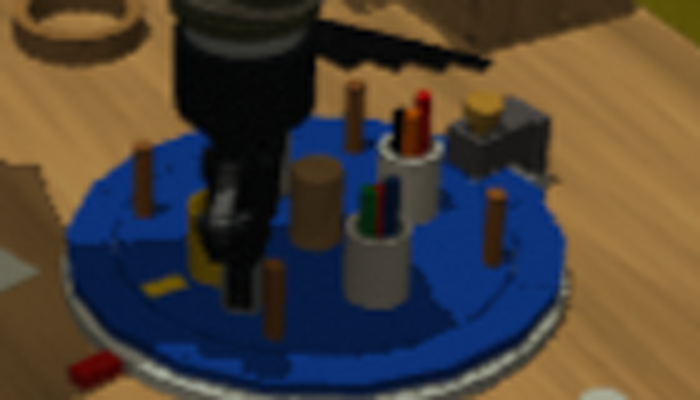

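Notch is almost under the pin, which still rides high. I continue in small steps.

```bash
python3 -m inch '[0.08,0,-0.01,0,-0.007,0, 0.16,0,-0.02,0,-0.015,0]'
python3 chk.py|cut -c1-90
python3 -m inch '[0.08,0,-0.01,0,-0.007,0, 0.16,0,-0.02,0,-0.015,0]' >/dev/null
python3 chk.py
```

```text
time_s: 9.85
eef_pos: [513.8, -4.3, 45.4]
ee_rot: [-0.664, 0.664, -0.243, 0.243]
force: [-3.3, 0.4, -0.7]
grip_width: 0.001
r 108.1 ang 220.5 yaw -40.2 Ftool [-2.8  0.7 -1.9] z 45.4
r 108.1 ang 221.4 yaw -39.3 Ftool [-2.  -0.4 -2.1] z 45.4
```

```bash
python3 -m inch '[0.08,0,-0.01,0,-0.007,0, 0.16,0,-0.02,0,-0.015,0]' >/dev/null
python3 chk.py
python3 - <<'E'
from h import *
im=ctrl.capture("side");cv2.imwrite("pics/s7.png",cv2.resize(im[160:240,220:360,::-1],None,fx=5,fy=5,interpolation=2))
E
```

```text
r 108.0 ang 222.3 yaw -38.5 Ftool [-2.3 -0.2 -1.8] z 45.3
```

View pics/s7.png

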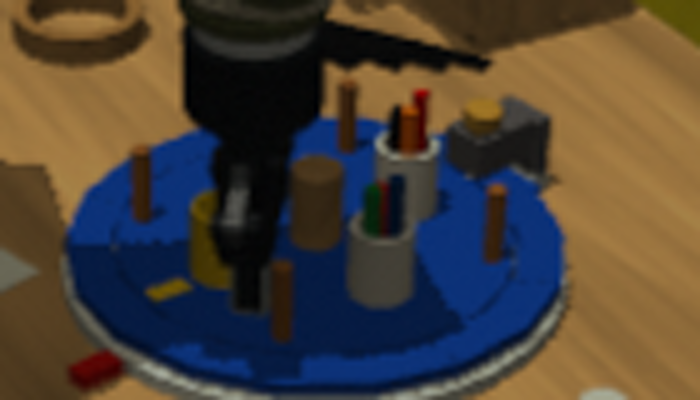

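```bash
python3 -m inch '[0.04,0,0,0,-0.004,0, 0.08,0,-0.01,0,-0.007,0]' >/dev/null
python3 chk.py
python3 - <<'E'
from h import *
im=ctrl.capture("side");cv2.imwrite("pics/s8.png",cv2.resize(im[160:240,220:360,::-1],None,fx=5,fy=5,interpolation=2))
E
```

```text
r 108.0 ang 222.6 yaw -38.1 Ftool [-2.9  0.2 -1.9] z 45.3
```

View pics/s8.png

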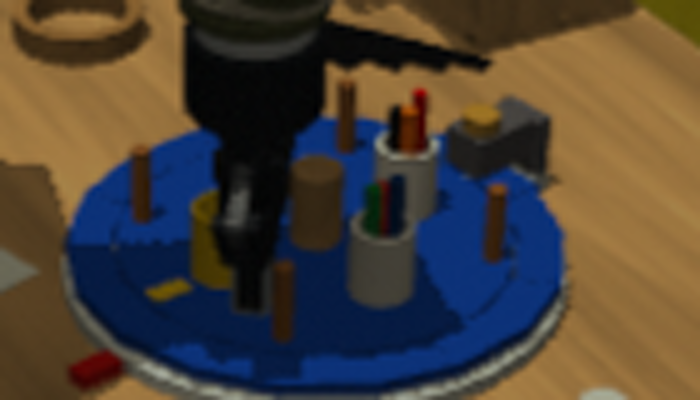

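```bash
python3 -m inch '[0.04,0,0,0,-0.004,0, 0.08,0,-0.01,0,-0.007,0]' >/dev/null
python3 chk.py; python3 -m inch '[0.04,0,0,0,-0.004,0, 0.08,0,-0.01,0,-0.007,0]' >/dev/null
python3 chk.py
python3 - <<'E'
from h import *
im=ctrl.capture("side");cv2.imwrite("pics/s9.png",cv2.resize(im[160:240,220:360,::-1],None,fx=5,fy=5,interpolation=2))
E
```

```text
r 108.0 ang 223.0 yaw -37.7 Ftool [-2.4  0.5 -0.9] z 45.3
r 108.0 ang 223.5 yaw -37.3 Ftool [-3.   0.1 -1.5] z 45.3
```

View pics/s9.png

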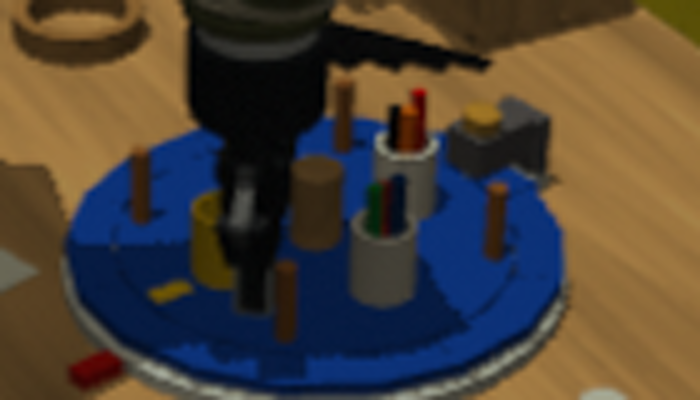

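```bash
python3 -m inch '[0.04,0,0,0,-0.004,0, 0.08,0,-0.01,0,-0.007,0]' >/dev/null
python3 chk.py
python3 - <<'E'
from h import *
c=ctrl.get_calibration("side")
p=np.array([596+132*np.cos(.197),65.5+132*np.sin(.197)])
for z in(74,65):u=pj(c,np.r_[p,z]);print(z,((u-[220,160])*5).round())
E
python3 -m inch '[0.04,0,0,0,-0.004,0, 0.08,0,-0.01,0,-0.007,0]' >/dev/null
python3 chk.py
```

```text
r 107.9 ang 223.9 yaw -36.9 Ftool [-3.2 -0.5 -1.7] z 45.3
74 [474.  98.]
65 [473. 111.]
r 108.0 ang 224.2 yaw -36.5 Ftool [-5.2 -2.4 -1.2] z 45.3
```

```bash
python3 -m inch '[0.04,0,0,0,-0.004,0, 0.06,0,-0.01,0,-0.005,0]' >/dev/null
python3 chk.py
```

```text
r 108.0 ang 224.3 yaw -36.2 Ftool [-7.  -3.5 -1. ] z 45.2
```

The force rose to 7 N and motion stopped, so the hard stop is reached and the pin is down. I back off and rise.

```bash
python3 -m inch '[-0.7,0,0,0,0,0, -1.5,0,0,0,0,0, -1.5,-3.5,0,0,0,0, -1.5,-7,0,0,0,0, -1.5,-10.5,0,0,0,0, -1.5,-12.5,0,0,0,0, -1.5,-12.5,0,0,0,0, -1.5,-12.5,0,0,0,0]' -0.1
python3 - <<'E'
from h import *
s,R=st();c=ctrl.get_calibration("wrist");im=ctrl.capture("wrist");cv2.imwrite("pics/w10.png",im[:,:,::-1])
np.save("w10.npy",c["world_to_cam"])
print(s["eef_pos"].round(1),s["dq"].round(3),s["joints"].round(2))
im=ctrl.capture("top");cv2.imwrite("pics/t10.png",im[:,:,::-1])
im=ctrl.capture("side");cv2.imwrite("pics/s10.png",im[:,:,::-1])
E
```

```text
time_s: 12.0
eef_pos: [507.4, -0.8, 171.0]
ee_rot: [0.672, -0.672, 0.219, -0.221]
force: [-1.2, -0.2, -1.0]
grip_width: 0.549
[507.4  -0.8 171. ] [-0.003  0.04   0.036  0.002 -0.004 -0.   ] [-0.23  0.33  1.64  0.    1.17 -1.17]
```

View pics/w10.png

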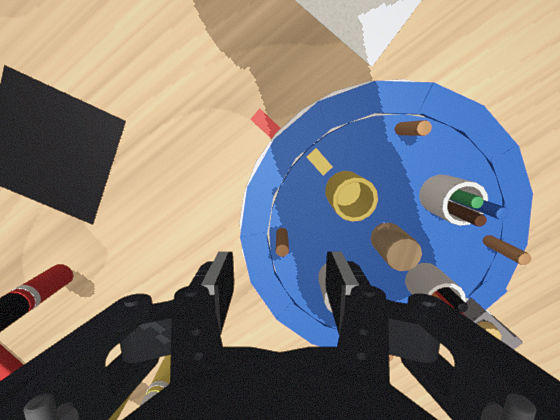

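```bash
python3 - <<'E'
from h import *
s,R=st();print(s["eef_pos"].round(1),"yaw",np.degrees(np.arctan2(R[1,0],R[0,0])).round(1))
d=np.array([525,-245,171])-s["eef_pos"];print("tool cm",(R.T@d/10).round(2))
import cv2
a=cv2.imread("pics/w10.png");cv2.imwrite("pics/w10z.png",cv2.resize(a[80:340,240:540],None,fx=2.4,fy=2.4,interpolation=2))
t=cv2.imread("pics/t10.png");cv2.imwrite("pics/t10z.png",cv2.resize(t[130:260,190:310],None,fx=4.5,fy=4.5,interpolation=2))
E
```

```text
[506.5  -0.7 169.1] yaw -36.2
tool cm [ 15.92  -0.21 -18.62]
```

View pics/w10z.png

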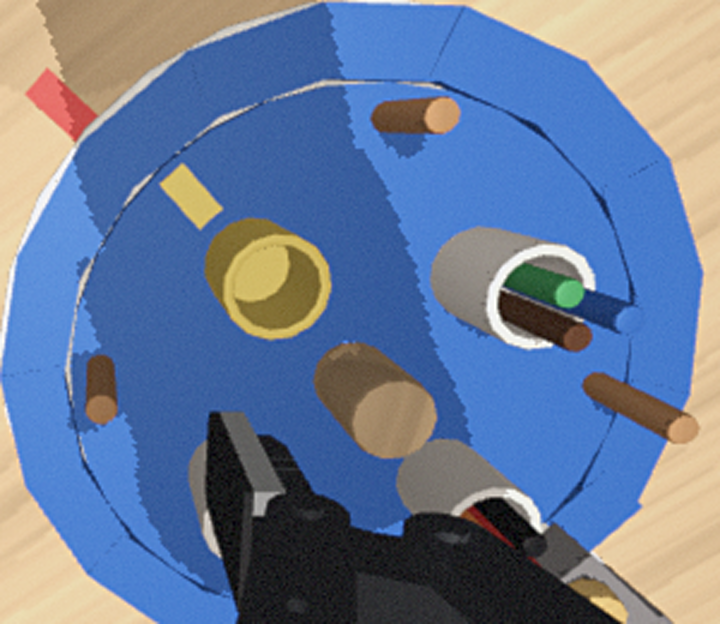

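View pics/t10z.png

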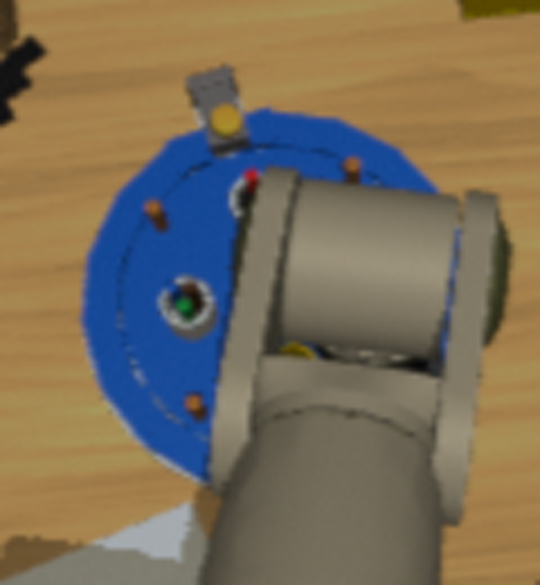

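```bash
python3 -m inch '[2,0,-2.3,0,0.117,0, 4,0,-4.7,0,0.235,0, 6,0,-7,0,0.352,0, 8,0,-9.3,0,0.47,0, 10,0,-11.6,0,0.587,0, 12,0,-14,0,0.704,0, 14,0,-16.3,0,0.82,0, 15.9,0,-18.6,0,0.939,0]'
python3 -m inch '[0,0,0,0,0,0, 0,0,0,0,0,0, 0,0,0,0,0,0]'
python3 - <<'E'
from h import *
s,R=st();c=ctrl.get_calibration("wrist");im=ctrl.capture("wrist");cv2.imwrite("pics/w11.png",im[:,:,::-1])
print(s["eef_pos"].round(1),s["dq"].round(3),"yaw",np.degrees(np.arctan2(R[1,0],R[0,0])).round(1))
print([(d["uv"],round(d["score"],2)) for d in ctrl.search_frame("glue_mid","wrist")])
print("expect",pj(c,(593,-226,95)).round(),pj(c,(593,-226,0)).round())
w=c["world_to_cam"];c["world_to_cam"]=np.load("w10.npy")
f=lambda u,v:(240+(u+.5)/2.4-.5,80+(v+.5)/2.4-.5)
Q={n:bp(c,f(*uv),z)[:2] for n,uv,z in[("pocket",(277,286),71),("peg4",(443,116),75),("peg",(101,409),75),("w3",(541,296),71),("peg3",(684,429),75)]}
from scipy.optimize import least_squares
m={"pocket":(65,0),"w3":(65,270),"peg":(105,45),"peg3":(105,225),"peg4":(105,315)}
r=lambda x:np.concatenate([Q[n]-x[:2]-m[n][0]*np.array([np.cos(np.radians(m[n][1])+x[2]),np.sin(np.radians(m[n][1])+x[2])]) for n in m])
o=least_squares(r,[596,65,3.3]);x=o.x;print(x[:2],np.degrees(x[2]),o.fun.round(1),Q["pocket"],"fit pocket",x[:2]+65*np.array([np.cos(x[2]),np.sin(x[2])]))
E
```

```text
time_s: 12.82
eef_pos: [525.1, -246.4, 168.9]
ee_rot: [0.498, -0.499, 0.502, -0.501]
force: [1.3, 0.6, -0.6]
grip_width: 0.546
time_s: 13.07
eef_pos: [525.3, -244.3, 169.2]
ee_rot: [0.5, -0.5, 0.5, -0.499]
force: [0.3, 0.6, -0.3]
grip_width: 0.548
[ 525.3 -244.3  169.2] [ 0.017 -0.016  0.002  0.     0.001  0.001] yaw -89.9
[([364.1, 191.6], 0.68), ([330.9, 251.6], 0.64)]
expect [372. 203.] [345. 182.]
[597.61807213  66.61876407] 186.69503319911237 [-0.1  0.2 -0.2  0.1  0.1  0.2 -0.4 -0.1  0.6 -0.4] [532.93483667  59.25454631] fit pocket [533.06132275  59.04076236]
```

View pics/w11.png

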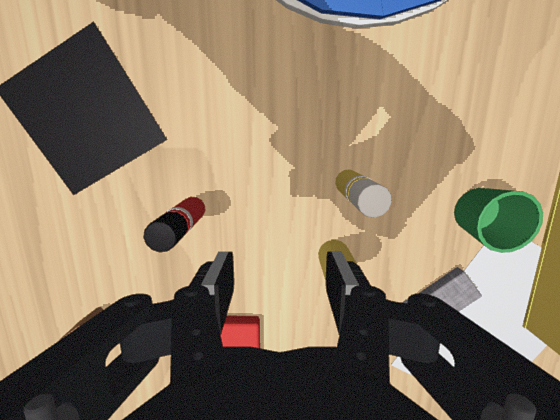

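```bash
python3 - <<'E'
from h import *
a=cv2.imread("pics/w11.png");cv2.imwrite("pics/w11z.png",cv2.resize(a[150:270,310:420],None,fx=5,fy=5,interpolation=2))
c=ctrl.get_calibration("wrist");s,R=st();print(s["eef_pos"].round(1))
for uv,z in[((374.5,198.5),95),((345,182),0)]:print(bp(c,uv,z).round(1))
E
```

```text
[ 525.6 -243.8  169.9]
[ 595.4 -222.6   95. ]
[ 593.7 -225.4    0. ]
```

View pics/w11z.png

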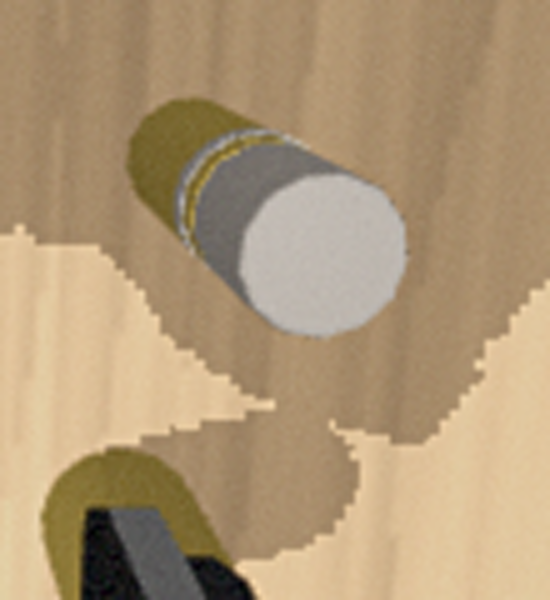

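```bash
python3 -m inch '[-1,0,3.5,0,0,0, -2,0,7,0,0,0, -2,0,7,0,0,0, -2,0,7,0,0,0]'
python3 - <<'E'
from h import *
s,R=st();print(s["eef_pos"].round(1),R[:,1].round(3))
E
```

```text
time_s: 13.5
eef_pos: [596.4, -223.2, 169.5]
ee_rot: [-0.501, 0.501, -0.499, 0.499]
force: [-0.7, -0.9, -1.2]
grip_width: 0.554
[ 596.4 -223.2  169.5] [-0.001  0.    -1.   ]
```

```bash
python3 -m inch '[0,3,-0.1,0,0,0, 0,6,-0.1,0,0,0, 0.1,9,-0.1,0,0,0, 0.1,11.5,-0.1,0,0,0, 0.1,11.8,-0.1,0,0,0, 0.1,11.8,-0.1,0,0,0]'
python3 - <<'E'
from h import *
s,R=st();print(s["eef_pos"].round(1),R[:,1].round(3),s["force"].round(1))
c=ctrl.get_calibration("wrist");im=ctrl.capture("wrist");cv2.imwrite("pics/w12.png",im[:,:,::-1])
im=ctrl.capture("side");cv2.imwrite("pics/s12.png",cv2.resize(im[200:320,270:430,::-1],None,fx=4,fy=4,interpolation=2))
E
```

```text
time_s: 14.0
eef_pos: [593.6, -225.6, 51.7]
ee_rot: [0.5, -0.5, 0.501, -0.499]
force: [-0.2, -0.9, 0.1]
grip_width: 0.553
[ 593.6 -225.6   51.7] [-0.002  0.001 -1.   ] [-0.2 -0.9  0.1]
```

View pics/w12.png

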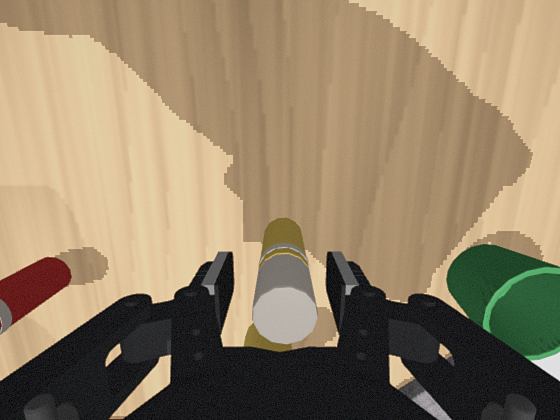

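View pics/s12.png

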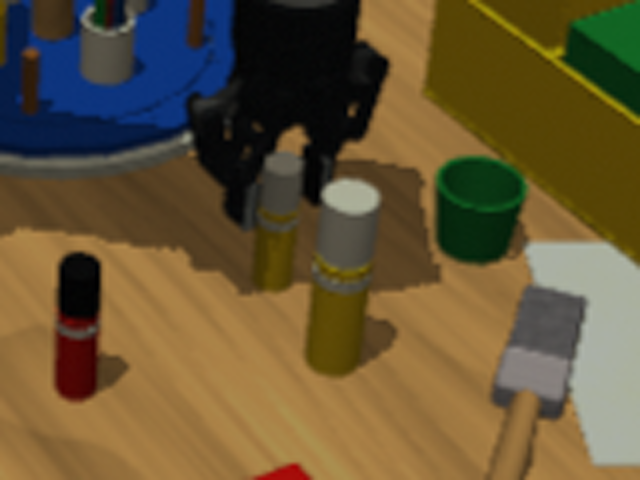

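```bash
python3 - <<'E'
from h import *
c=ctrl.get_calibration("wrist");s,R=st();p=s["eef_pos"];print(p.round(1))
print(pj(c,np.r_[p[:2],95]).round(),bp(c,(284.5,315),95).round(1))
E
```

```text
[ 595.1 -226.4   54.4]
[281. 315.] [ 596.5 -226.5   95. ]
```

```bash
python3 -m inch '[0,0.1,0,0,0,0, 0,0.2,0,0,0,0, 0,0.2,0,0,0,0, 0,0.2,0,0,0,0, 0,0.2,0,0,0,0, 0,0.2,0,0,0,0]' 1 30
python3 -m inch '[0,0,0,0,0,0, 0,0,0,0,0,0]'
python3 - <<'E'
from h import *
s,R=st();print(s["eef_pos"].round(1),s["grip_width"],s["force"].round(1))
E
```

```text
time_s: 14.6
eef_pos: [595.4, -226.4, 52.4]
ee_rot: [-0.5, 0.5, -0.499, 0.501]
force: [-0.1, 0.4, 6.6]
grip_width: 0.295
time_s: 14.77
eef_pos: [595.4, -226.4, 52.4]
ee_rot: [-0.5, 0.5, -0.499, 0.501]
force: [-0.7, 0.9, 5.1]
grip_width: 0.294
[ 595.4 -226.4   52.4] 0.2943001309488443 [-0.7  0.9  5.1]
```

```bash
python3 -m inch '[0,-2,0,0,0,0, 0,-5,0,0,0,0, 0,-8.5,0,0,0,0, 0,-12,0,0,0,0, -2,-12.5,-0.4,0,0,0, -5.5,-12.5,-1.2,0,0,0, -9,-12.5,-2,0,0,0, -12.5,-12.5,-2.7,0,0,0]'
python3 -m inch '[-3,0,-0.7,0,0,0, -6.5,0,-1.5,0,0,0, -10,0,-2.2,0,0,0, -13,0,-2.9,0,0,0, -15,0,-3.3,0,0,0, -16,0,-3.5,0,0,0, -16,0,-3.5,0,0,0, -16,0,-3.5,0,0,0]'
python3 -m inch '[0,0,0,0,0,0, 0,0,0,0,0,0, 0,0,0,0,0,0]'
python3 - <<'E'
from h import *
s,R=st();print(s["eef_pos"].round(1),s["grip_width"],R[:,1].round(3),s["dq"].round(3))
c=ctrl.get_calibration("wrist");im=ctrl.capture("wrist");cv2.imwrite("pics/w13.png",im[:,:,::-1]);np.save("w13.npy",c["world_to_cam"])
im=ctrl.capture("side");cv2.imwrite("pics/s13.png",cv2.resize(im[100:260,200:400,::-1],None,fx=4,fy=4,interpolation=2))
im=ctrl.capture("top");cv2.imwrite("pics/t13.png",cv2.resize(im[130:260,190:310,::-1],None,fx=4.5,fy=4.5,interpolation=2))
E
```

```text
time_s: 15.43
eef_pos: [567.0, -99.8, 176.2]
ee_rot: [-0.5, 0.5, -0.5, 0.501]
force: [0.2, -0.1, -0.1]
grip_width: 0.297
time_s: 16.1
eef_pos: [532.9, 58.5, 175.7]
ee_rot: [-0.5, 0.5, -0.5, 0.5]
force: [-0.6, -1.4, 0.3]
grip_width: 0.299
time_s: 16.35
eef_pos: [532.8, 58.0, 175.2]
ee_rot: [-0.5, 0.5, -0.5, 0.5]
force: [-0.0, -0.4, -0.8]
grip_width: 0.294
[532.8  58.  175.2] 0.2940993471610736 [-0. -0. -1.] [ 0.007 -0.001  0.003  0.003  0.     0.002]
```

View pics/w13.png

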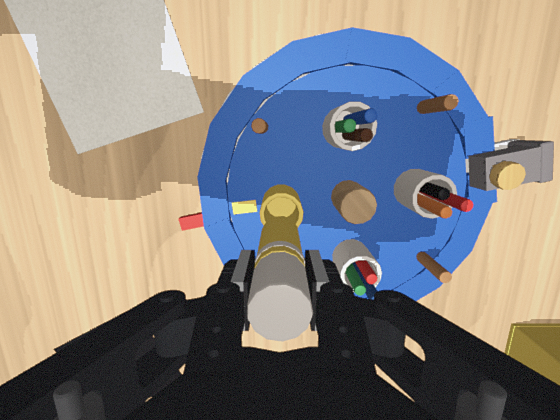

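View pics/s13.png

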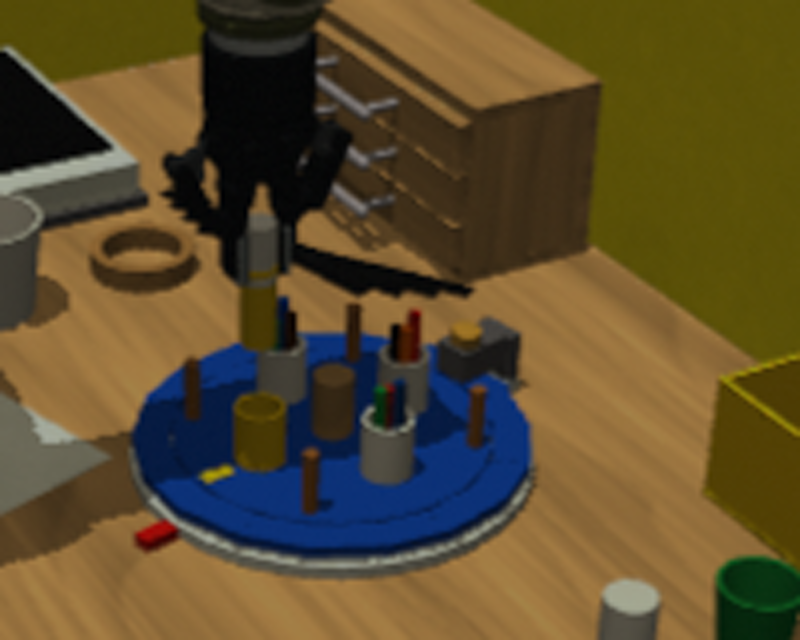

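```bash
python3 - <<'E'
import cv2
a=cv2.imread("pics/w13.png");cv2.imwrite("pics/w13z.png",cv2.resize(a[80:310,230:480],None,fx=2.6,fy=2.6,interpolation=2))
E
```

```text
(no output)
```

View pics/w13z.png

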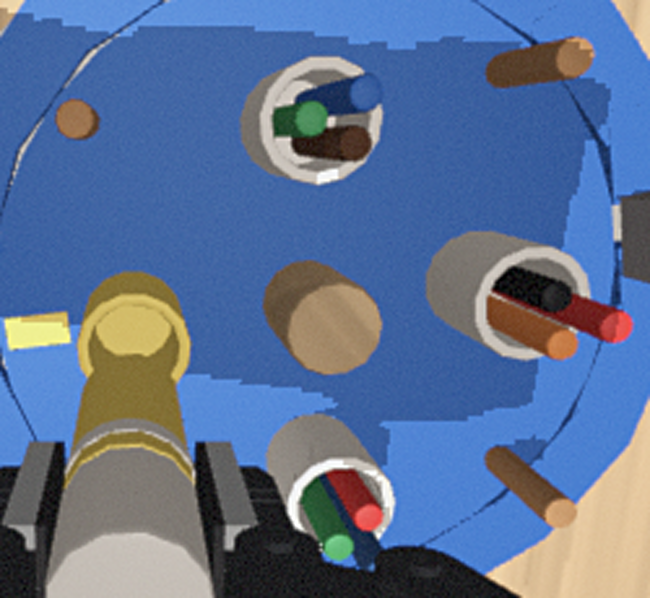

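```bash
python3 - <<'E'
from h import *
c=ctrl.get_calibration("wrist");c["world_to_cam"]=np.load("w13.npy");s,R=st();p=s["eef_pos"];print(p.round(1))
f=lambda u,v:(230+(u+.5)/2.6-.5,80+(v+.5)/2.6-.5)
g=lambda q:((q-[230,80]+.5)*2.6-.5).round()
Q={n:bp(c,f(*uv),z)[:2] for n,uv,z in[("w3",(321,120),71),("w2",(532,303),71),("w1",(341,507),71),("peg4",(78,119),75),("peg3",(574,58),75),("peg2",(560,513),75)]}
m={"w1":(65,90),"w2":(65,180),"w3":(65,270),"peg2":(105,135),"peg3":(105,225),"peg4":(105,315)}
from scipy.optimize import least_squares
r=lambda x:np.concatenate([Q[n]-x[:2]-m[n][0]*np.array([np.cos(np.radians(m[n][1])+x[2]),np.sin(np.radians(m[n][1])+x[2])]) for n in m])
o=least_squares(r,[596,65,3.3]);x=o.x;k=x[:2]+65*np.array([np.cos(x[2]),np.sin(x[2])])
print(x[:2],np.degrees(x[2]),o.fun.round(1),"pocket",k.round(1),"mouth uv zoom",g(pj(c,np.r_[k,71])))
for a in range(0,360,45):
  d=13*np.array([np.cos(np.radians(a)),np.sin(np.radians(a))]);print(a,"foot",g(pj(c,np.r_[p[:2]+d,p[2]-52.4])),"top",g(pj(c,np.r_[p[:2]+d,p[2]+42.6])),"mouthouter",g(pj(c,np.r_[k+d*19/13,71])))
E
```

```text
[532.7  58.5 175.2]
[598.08246366  66.64140342] 186.66012117803783 [ 0.2  0.2 -0.3  0.3  0.  -0.  -0.6  0.5 -0.6 -0.5  1.3 -0.4] pocket [533.5  59.1] mouth uv zoom [133. 349.]
0 foot [180. 403.] top [220. 615.] mouthouter [191. 349.]
45 foot [166. 369.] top [196. 559.] mouthouter [174. 309.]
90 foot [131. 355.] top [132. 535.] mouthouter [133. 292.]
135 foot [ 95. 369.] top [ 67. 559.] mouthouter [ 91. 309.]
180 foot [ 81. 403.] top [ 43. 615.] mouthouter [ 75. 349.]
225 foot [ 96. 435.] top [ 70. 669.] mouthouter [ 92. 388.]
270 foot [131. 448.] top [131. 691.] mouthouter [133. 404.]
315 foot [165. 435.] top [193. 669.] mouthouter [173. 388.]
```

```bash
python3 -m inch '[0,1,0.1,0,0,0, 0,2.5,0.1,0,0,0, 0,4,0.1,0,0,0, 0,4.7,0.1,0,0,0, 0,4.7,0.1,0,0,0, 0,4.7,0.1,0,0,0, 0,4.7,0.1,0,0,0]'
python3 - <<'E'
from h import *
s,R=st();print(s["eef_pos"].round(1),s["force"].round(1))
c=ctrl.get_calibration("wrist");im=ctrl.capture("wrist");cv2.imwrite("pics/w14.png",cv2.resize(im[150:350,200:400,::-1],None,fx=3,fy=3,interpolation=2))
im=ctrl.capture("side");cv2.imwrite("pics/s14.png",cv2.resize(im[130:250,220:360,::-1],None,fx=5,fy=5,interpolation=2))
E
```

```text
time_s: 17.08
eef_pos: [534.0, 59.0, 129.0]
ee_rot: [-0.5, 0.5, -0.5, 0.5]
force: [-0.0, 0.7, 0.8]
grip_width: 0.293
[534.  59. 129.] [-0.   0.7  0.8]
```

View pics/w14.png

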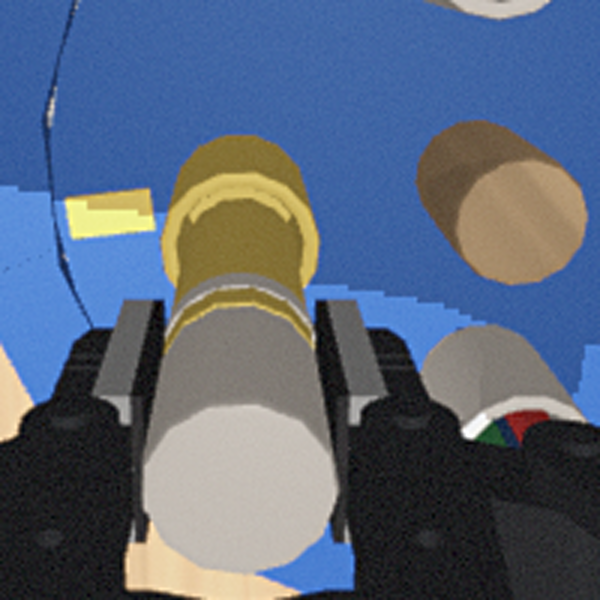

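View pics/s14.png

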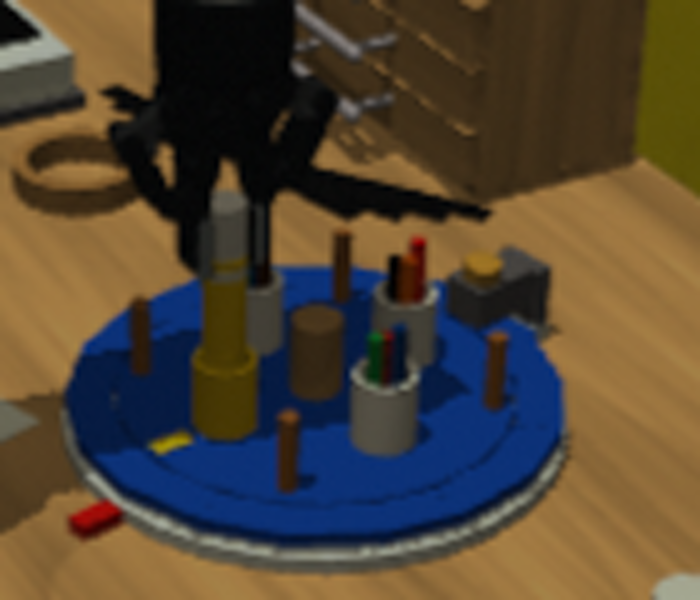

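```bash
python3 -m inch '[0,0.3,0,0,0,0, 0,0.6,0,0,0,0, 0,0.9,0,0,0,0, 0,1.2,0,0,0,0, 0,1.5,0,0,0,0]'
python3 - <<'E'
from h import *
s,R=st();print(s["eef_pos"].round(1),s["force"].round(1))
E
python3 -m inch '[0,0.4,0,0,0,0, 0,0.8,0,0,0,0, 0,1.2,0,0,0,0, 0,1.5,0,0,0,0]'
```

```text
time_s: 17.6
eef_pos: [533.6, 58.9, 113.0]
ee_rot: [-0.5, 0.5, -0.5, 0.5]
force: [0.6, -1.5, -0.0]
grip_width: 0.294
[533.6  58.9 113. ] [ 0.6 -1.5 -0. ]
time_s: 17.93
eef_pos: [533.5, 58.9, 97.8]
ee_rot: [-0.5, 0.5, -0.5, 0.5]
force: [0.3, -1.3, 1.5]
grip_width: 0.295
```

```bash
python3 -m inch '[0,0.4,0,0,0,0, 0,0.7,0,0,0,0, 0,1.0,0,0,0,0, 0,1.2,0,0,0,0, 0,1.2,0,0,0,0]'
python3 -m inch '[0,0.1,0,0,0,0, 0,0.2,0,0,0,0, 0,0.2,0,0,0,0]'
```

```text
time_s: 18.35
eef_pos: [533.4, 59.0, 85.8]
ee_rot: [0.5, -0.5, 0.5, -0.5]
force: [0.5, -2.3, -1.2]
grip_width: 0.297
time_s: 18.6
eef_pos: [533.6, 59.0, 84.2]
ee_rot: [0.5, -0.5, 0.5, -0.5]
force: [0.7, -2.2, -0.9]
grip_width: 0.295
```

```bash
python3 -m inch '[0,0.1,0,0,0,0, 0,0.1,0,0,0,0]'
```

```text
time_s: 18.77
eef_pos: [533.6, 59.0, 83.3]
ee_rot: [-0.5, 0.5, -0.5, 0.5]
force: [0.7, -2.6, -0.1]
grip_width: 0.292
```

```bash
python3 -m inch '[0,0.05,0,0,0,0, 0,0.1,0,0,0,0, 0,0.1,0,0,0,0]'
python3 -m inch '[0,0.05,0,0,0,0, 0,0.1,0,0,0,0, 0,0.1,0,0,0,0]'
```

```text
time_s: 19.02
eef_pos: [533.6, 59.0, 82.4]
ee_rot: [0.5, -0.5, 0.5, -0.5]
force: [1.1, -2.2, 2.6]
grip_width: 0.298
time_s: 19.27
eef_pos: [533.8, 59.0, 82.3]
ee_rot: [-0.5, 0.5, -0.5, 0.5]
force: [-2.5, -3.7, 11.0]
grip_width: 0.295
```

```bash
python3 -m inch '[0,-0.1,0,0,0,0, 0,-0.1,0,0,0,0]'
python3 -m inch '[0,0,0,0,0,0, 0,0,0,0,0,0, 0,0,0,0,0,0, 0,0,0,0,0,0, 0,0,0,0,0,0]' -0.1
python3 - <<'E'
from h import *
im=ctrl.capture("wrist");cv2.imwrite("pics/w15.png",cv2.resize(im[150:400,150:450,::-1],None,fx=2.5,fy=2.5,interpolation=2))
E
```

```text
time_s: 19.43
eef_pos: [533.6, 59.0, 82.4]
ee_rot: [-0.5, 0.5, -0.5, 0.5]
force: [-0.6, -2.0, 3.2]
grip_width: 0.297
time_s: 19.85
eef_pos: [533.5, 59.1, 82.2]
ee_rot: [0.5, -0.5, 0.5, -0.5]
force: [-0.4, 0.1, -0.0]
grip_width: 0.551
```

View pics/w15.png

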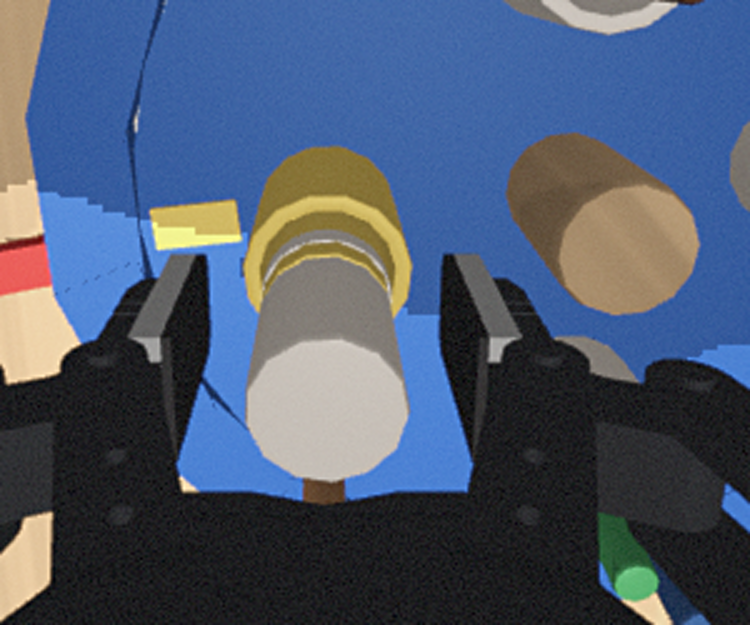

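```bash
python3 -m inch '[0,-1,0,0,0,0, 0,-2.5,0,0,0,0, 0,-5,0,0,0,0, 0,-8,0,0,0,0, 0,-11.5,0,0,0,0, 0,-14,0,0,0,0, 0,-15,0,0,0,0, 0,-15,0,0,0,0]'
python3 -m inch '[3.5,0,-3,0,0,0, 7,0,-6,0,0,0, 10,0,-9,0,0,0, 12,0,-12,0,0,0, 12,0,-12,0,0,0, 12,0,-12,0,0,0, 12,0,-12,0,0,0]'
python3 - <<'E'
from h import *
im=ctrl.capture("side");cv2.imwrite("pics/s16.png",im[:,:,::-1]);cv2.imwrite("pics/s16z.png",cv2.resize(im[150:260,220:360,::-1],None,fx=5,fy=5,interpolation=2))
im=ctrl.capture("top");cv2.imwrite("pics/t16.png",cv2.resize(im[90:310,150:430,::-1],None,fx=2.7,fy=2.7,interpolation=2))
im=ctrl.capture("wrist");cv2.imwrite("pics/w16.png",im[:,:,::-1])
c=ctrl.get_calibration("side")
for z in(125,71):print(z,((pj(c,(533.5,59.1,z))-[220,150])*5).round())
for z in(74,65):print("pin",z,((pj(c,(729,82,z))-[220,150])*5).round())
E
```

```text
time_s: 20.57
eef_pos: [534.3, 59.0, 235.0]
ee_rot: [-0.501, 0.499, -0.499, 0.501]
force: [-0.3, 0.0, 0.5]
grip_width: 0.55
time_s: 21.15
eef_pos: [413.7, -60.8, 231.7]
ee_rot: [0.5, -0.5, 0.501, -0.5]
force: [1.1, -0.0, 0.4]
grip_width: 0.553
125 [219. 173.]
71 [219. 255.]
pin 74 [487. 153.]
pin 65 [486. 166.]
```

View pics/s16z.png

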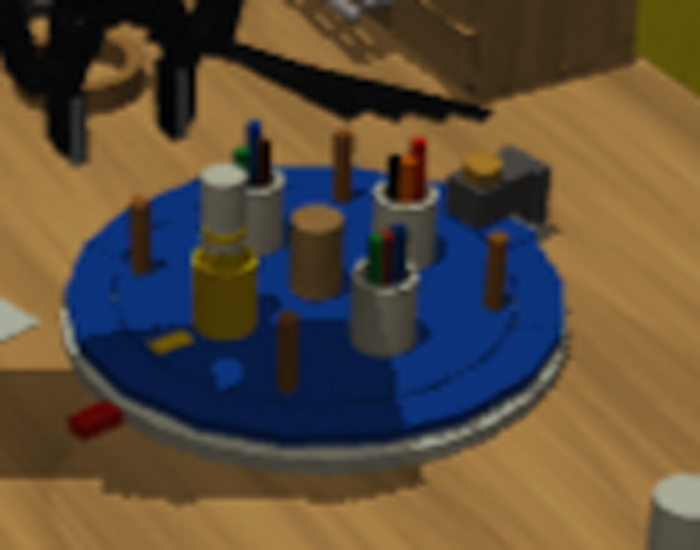

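View pics/t16.png

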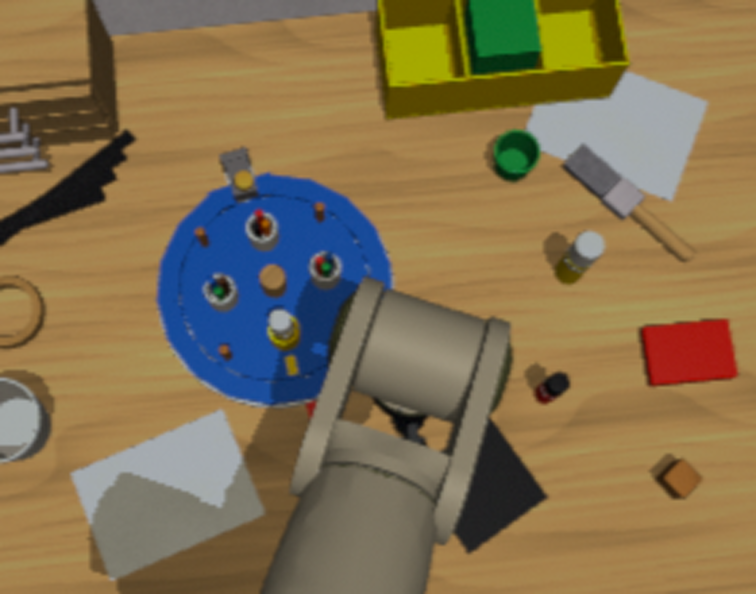

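View pics/w16.png

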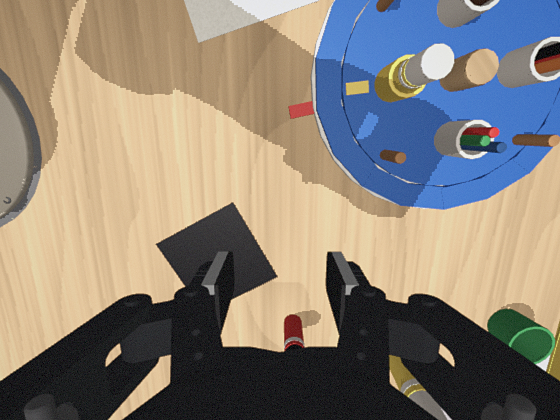

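```bash
python3 - <<'E'
from h import *
for cam,f0,box in(("side","side0",(170,200,306,330)),("top","top0",(145,165,230,248))):
    a=cv2.imread(f"pics/{f0}.png");b=ctrl.capture(cam)[:,:,::-1];r0,r1,c0,c1=box
    for im in(a,b):
        q=im[r0:r1,c0:c1].astype(int);m=(q[:,:,2]-q[:,:,0]>60)
        n,l,s,ce=cv2.connectedComponentsWithStats(m.astype(np.uint8))
        print(cam,[(s[i,4],(ce[i]+[c0,r0]).round(2).tolist()) for i in range(1,n) if s[i,4]>4])
    c=ctrl.get_calibration(cam);print("expected shift",(pj(c,(727,91,65))-pj(c,(727,91,74))).round(2))
E
```

```text
side [(np.int32(239), [317.7, 176.71])]
side [(np.int32(263), [317.64, 177.17])]
expected shift [-0.16  2.58]
top [(np.int32(40), [231.15, 152.25]), (np.int32(48), [245.0, 148.94]), (np.int32(38), [239.0, 155.5])]
top [(np.int32(39), [231.15, 152.08]), (np.int32(46), [244.93, 148.72]), (np.int32(39), [239.72, 156.1])]
expected shift [0.26 0.93]
```

```bash
python3 - <<'E'
import cv2
a=cv2.imread("pics/side0.png")[165:205,300:335];b=cv2.imread("pics/s16.png")[165:205,300:335]
cv2.imwrite("pics/pin.png",cv2.resize(cv2.hconcat([a,b]),None,fx=10,fy=10,interpolation=0))
E
```

```text
(no output)
```

View pics/pin.png

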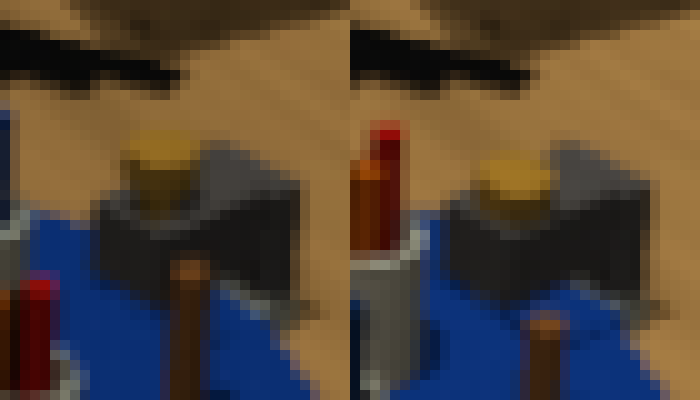

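The side-camera crop shows the pin head about 2.5 px lower than at the start (row 178.5 to 181). The expected shift for a full drop is 2.6 px, and the head now sits on the guide block.

```bash
python3 - <<'E'
from rig import ctrl
print(ctrl.finish_job(), ctrl.sense()["time_s"])
E
```

```text
the job is handed in; nothing more can be done
the job is handed in; nothing more can be done
```

The carousel is turned and locked by the pin, and the small yellow glue stick stands upright and fully down in the yellow tube. I handed the job in at about 21.5 s.

- **Turning:** I pushed the leading peg counter-clockwise along its arc, about 75°, at 28 mm/s or less. The tool read about 2–4 N while it turned. At the hard stop it read 7 N tangentially (about 8 N in all). I did not touch the pin.
- **Pin and lock:** In the side picture the pin head is about 2.5 px lower than at the start, against 2.6 px expected for a 9 mm drop. The head now sits on the guide block. A first automatic centroid check on that picture gave only 0.5 px, because table pixels got into it. The top camera gave 0.6 px against 0.9 px expected, so I relied on the direct crop.
- **Angle:** The tube ended at about 187°, with the front measured at about 191°, so roughly 4–5° short. That is inside the 9° in which the notch can lock.
- **Glue stick:** I lowered it with no sideways forcing. It stopped exactly at the computed tube floor with a brief 11 N downward contact, and I eased off before letting go. In the side picture its top is within about 1 px of where it should be.
- **Other things:** The last pictures show the red stick, the big yellow stick and everything else still in view unmoved, with the arm clear.
- **Position estimates:** The top and wrist cameras disagreed by up to 5 mm on the carousel centre. I used the wrist measurements from after the lock, and two of them agreed within about 0.5 mm.

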